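Tip the feed tray to gather the shaft blocks at its pick-up end

ROBOT

A 6-joint arm with a two-finger parallel gripper is mounted at the origin on the work surface. World frame = base frame: x ahead of the robot, y to its left, z up, the work surface at z = 0. Lengths are in m, angles in degrees, forces in N, time in s.
With the tool pointing down it reaches from about 0.4 to 0.825 m from the base axis. Payload 7 kg.
Tool frame: the origin (TCP) lies midway between the tips of the shut fingers; the grasp point (between the pads) lies 19 mm behind it; z points along the fingers, x is the direction in which the jaws open and shut, and the axes are right-handed (so a half turn about z gives the same grasp; the last joint's range is limited). The gripper opens to 88 mm and grips with 3 to 60 N. Pads are 19 mm wide; open, the fingers measure 130 mm over their backs; the gripper's body (78 mm by 193 mm) begins 47 mm behind the grasp point.
Start: joints at [90.247, 20.546, 0.682, 0, -70.136, -16.507], TCP at [0.189, 0.648, 0.205] pointing down, gripper open.
Joint ranges: [-176.03, 176.03], [-82.01, 121.73], [-58.28, 71.71], [-173.87, 95.51], [-174.79, -0.11], [-173.66, 173.66]. Speed limits (degrees/s): [136.94, 136.94, 172.46, 180, 180, 180].

INTERFACE

Orientations are given as [roll, pitch, yaw] about the fixed x, y, z axes, in that order (R = Rz(yaw) Ry(pitch) Rx(roll)).
In Python, from plant import ctrl, vision, nets gives the robot as it stands.
- The arm moves only by the shell command python3 -m jog 'ROWS'. ROWS is text: rows parted by semicolons, each of 7 numbers parted by spaces: the turn, a rotation vector about the tool's x, y, z in units of 0.1 rad (1.0 is 0.1 rad), then the shift along the tool's x, y, z in units of 4 cm (1.0 is 4 cm), then the opening, from -1 (shut) to 1 (fully open). In form: rx ry rz x y z jaw; .... A call has 1 to 8 rows; each row shifts and turns the commanded pose from where the row before left it, along the tool's axes as they then stand; what a row does not reach is not made up. A row lasts 1/8 s, in which the tool goes at most 62.5 mm and 10.7 degrees, less where a joint would pass 70% of its speed; a pose out of reach is approached as far as the arm can. A call with a number of a shift or a turn outside -1 to 1 is refused whole. A call with a gripper value outside its range is refused whole. The fingers move at their own pace and stop on an object; the grip force is fixed at half the most. Time passes only in rows, so rows that do not move let the fingers close. It gives the time, the measured TCP pose, the force and the opening at its end, in the units of the state.
- ctrl.get_obs(): the state, without advancing time (a new reading comes with each control period).
- vision.snapshot(name): name is "scene" or "side" or "wrist"; returns (picture, depth): 480x640x3 uint8, red, green, blue; 480x640 float32, m along the optical axis (not along the pixel's ray), 0 where there is no reading.
- vision.camera_info(name): a dict with "camera_matrix" (3x3 intrinsics, pixels), "camera_from_world" (4x4, takes a point from world to camera coordinates); the wrist camera has in their place "tool_from_camera" (4x4, takes a point from camera to tool coordinates, whose origin is the TCP and whose axes are the tool frame's). Camera axes: x right, y down, z forward; pixel columns grow to the right and rows downward; lengths in m; the calibration is good to about 2 mm. The wrist camera is an equidistant fisheye: a pixel r from the principal point sees the ray r / f radians off the axis. A picture is of the moment at which its call begins: read the wrist's pose just before it. camera_info takes no time and is no camera call.
- ctrl.close_job(): hands the job in, once; it reports no verdict.
Trained networks look in the newest picture that a camera, given by its name, has taken for a name from the list of things; names that differ only in an ending like _2 or _b are one class to them, and where a whole thing is asked for, a point or a joint stands for the part that bears it (a point fixed in the world has none). Each returns a list of dicts, best first, with "score" (0 to 1); they miss things now and then, are a little off and sometimes report something else, mostly with a low value. They report only what shows in the picture. A call takes as long as a camera call. They do not tell look-alikes from the thing itself.
- nets.boxes_of(target, camera): "location" ([x, y, z] in m, in world coordinates, good to about 4 mm: the middle of the surface that is visible of it).
The state is a dict: "clock": time; "joint_pos": joint angles; "qvel": joint speeds; "tau": joint torques, N m; "tool_pos": TCP position; "orientation": TCP orientation; "force": force on the tool from outside, world axes, zero at the start; "moment": the same for the moment, N m; "opening": finger opening in m.
Only numpy, scipy, OpenCV 4.12 (cv2) and the standard library are available. Lean on these libraries where they do the work, as an engineer would, in place of code of your own. Each camera call takes 0.05 s, during which the arm holds its last target.

TASK

Stand the shaft support block that was left on the bench upright in the empty space at the plain end of the tipping tray, behind the two already in it. Then press the tray's lip down until the tray bears firmly on the rubber stop under it, with about 14 N, and hold it so until all three blocks have slid down against the lip end, and ease the tray back up to level so that the blocks stay gathered there. The tray is thin sheet: never lean hard on it and never let it slap or snap back; leave the roller and the spanner alone.

Things in the scene. Friction and masses are not known exactly. Their poses are not given: they have to be found in the camera images.
- stand: Fixed stand of the tipping tray: dark steel base plate 130 x 200 x 6 mm with a tongue that carries the stop, and two dark steel cheeks 132 mm high at local x = +-52 mm. Origin on the bench under the middle of the hinge; local x along the hinge, local y along the tray towards its lip, z up.
- tray: Thin sheet-steel tray hinged crosswise at mid-length. Origin on the hinge axis, at the top of the floor, 120 mm above the bench; x along the hinge, y towards the lip end, z up. Inside 76 mm wide (x), 300 mm long (y -150 to 150), walls 3 mm thick; side walls 20, end walls 30 mm high; floor 4 mm thick. Blocks slide at about 0.26 to 0.39 rad of tilt. It bends if pressed with over 22 N.
- tray_hinge (a joint): Tilt in rad: 0 level, growing as the lip goes down until the tray lands on the rubber stop below its lip half, set for 0.44 to 0.56 (to be felt). A spring returns it to level, loaded or not: the lip takes 2 to 4 N to start, 4 to 6 N lower down, 2 to 3 N once the blocks have slid; any more bears on the stop (about 4 N per mm at the lip). Let go tilted, it snaps back; keep it below 2.5 rad/s.
- lip (a point): Middle of the top of the press lip, a flat flange 66 mm wide (x), 60 mm long (y), 4 mm thick, that sticks out from the rim of the tray's lip end; 198 mm from the hinge, 30 mm above the tray floor; axes as the tray. Press down here, clear of the blocks, which lean out towards the lip when tipped.
- load (a point): Middle of the empty space on the tray floor at the plain end, 112 mm from the hinge; axes as the tray. The left-over block goes here; its 56 mm foot lies across the tray.
- block_a: Aluminium shaft support block (inverted T, 0.08 to 0.13 kg), already in the tray, the nearer to the lip. Foot 56 mm (x) x 40 mm (y) x 10 mm, upright body 30 mm (x) x 40 mm (y) up to 45 mm high, dark bore mark on the faces along y. Origin at the centre of the underside, z up.
- block_b: Second block, same shape and origin, in the tray behind block_a.
- block_c: Third block, same shape and origin, standing on the bench. Grip its 30 mm wide body across x, above the foot.
- roller_a: Bystander: red rubber roller standing upright, 60 mm across, 58 mm high. Origin at the centre of its underside.
- spanner: Bystander: steel spanner 150 mm long, lying on the bench beyond the tray. Origin at the centre of its underside.
Things that resemble listed ones, but are neither listed nor needed, are in the scene too. Leave any orange or turquoise look-alike of the block_c alone. What is shaped like the block_b but green or orange is not meant.

How it is judged (in metres and radians):
On the way, in this order (a step that is already met when the one before it is completed fails the run):
1. the left-over block stands in the empty space at the tray's plain end, let go, with the tray level (x of block_c in the frame of tray between -0.03 and 0.03 m and z of block_c in the frame of tray between -0.006 and 0.008 m and value of joint tray_hinge below 0.03 rad and y of block_c in the frame of tray below -0.085 m and angle between block_c's own z axis and vertical below 0.06 rad and contact force between the fingers and block_c below 0.05 N), for 0.3 s.
2. the fingers press the tipped tray onto its stop with at least 8 N (more than the spring and the blocks can take up) while all three blocks lie gathered against the lip end (x of block_a in the frame of tray between -0.03 and 0.03 m and z of block_a in the frame of tray between -0.006 and 0.008 m and y of block_a in the frame of tray above 0.115 m and x of block_b in the frame of tray between -0.03 and 0.03 m and z of block_b in the frame of tray between -0.006 and 0.008 m and y of block_b in the frame of tray above 0.068 m and x of block_c in the frame of tray between -0.03 and 0.03 m and z of block_c in the frame of tray between -0.006 and 0.008 m and y of block_c in the frame of tray above 0.02 m and value of joint tray_hinge above 0.4 rad and contact force between the fingers and tray above 8 N), for 0.5 s.
At the end, for the whole second after the job is handed in: The tray is back level (within 0.03 rad) and all three blocks stand upright (within 0.1 rad), at rest on its floor in a row against the lip end: block_a, block_b and block_c at least 115, 68 and 20 mm from the hinge towards the lip (x of block_a in the frame of tray between -0.03 and 0.03 m and z of block_a in the frame of tray between -0.006 and 0.008 m and y of block_a in the frame of tray above 0.115 m and x of block_b in the frame of tray between -0.03 and 0.03 m and z of block_b in the frame of tray between -0.006 and 0.008 m and y of block_b in the frame of tray above 0.068 m and x of block_c in the frame of tray between -0.03 and 0.03 m and z of block_c in the frame of tray between -0.006 and 0.008 m and y of block_c in the frame of tray above 0.02 m and value of joint tray_hinge below 0.03 rad and angle between each of block_a, block_b, block_c's own z axis and vertical below 0.1 rad and linear speed of each of block_a, block_b, block_c below 0.02 m/s); the robot touches nothing.
It fails at once if the tray is pressed with more than 22 N (contact force between any of the fingers, the arm and tray above 22 N).
It fails at once if the tray swings faster than 2.5 rad/s (slapped down or left to snap back) (velocity of joint tray_hinge above 2.5 rad/s or velocity of joint tray_hinge below -2.5 rad/s).
It fails at once if the roller or the spanner is moved by more than 20 mm (distance of any of roller_a, spanner from where it was at the start of the episode above 0.02 m).
It also fails if it takes over 72 s, if anything falls off the work surface, if the arm or the gripper's body presses on something with over 40 N, if the wrist force passes 120 N, or if a joint passes its speed limit or range.

## Working session

There is one attempt and no reset: what is moved stays moved. The work goes in short steps, Python scripts to look and compute and a shell command to move; the robot and the scene stay as the last step left them, time stands still between calls to the robot, and variables do not carry over. Pictures are saved under pics/ and viewed, and the job is handed in when it is done.

```bash
ls; mkdir -p pics
python3 - <<'E'
from plant import ctrl,vision,nets
import cv2
print(ctrl.get_obs())
for n in ("scene","side"):
    p,d=vision.snapshot(n); cv2.imwrite(f"pics/{n}0.png",p[:,:,::-1])
    print(n,vision.camera_info(n))
    for t in ("block_c","tray","lip","load","stand","roller_a","spanner"):
        print(t,[(round(x["score"],2),[round(float(v),3) for v in x["location"]]) for x in nets.boxes_of(t,n)])
E
```

```text
pics
{'clock': 0.0, 'joint_pos': array([ 9.02488738e+01,  2.05913520e+01,  6.34163320e-01, -2.03521947e-02,
       -7.01362965e+01, -1.65075857e+01]), 'qvel': array([ 0.06995724, -0.06327928,  0.00240836, -0.07029463, -0.00296015,
        0.06535721]), 'tau': array([-2.94898982e-04, -5.82719994e+01,  2.93051541e+01,  6.99695393e+00,
        6.97085430e-03, -1.56166111e-04]), 'tool_pos': array([0.18885574, 0.64749375, 0.20392589]), 'orientation': array([-1.79991778e+02, -9.50686585e-02, -1.06265650e+02]), 'force': array([-0.5923816 ,  0.01029294,  0.35675697]), 'moment': array([-0.0212304, -0.0185043,  0.0077009]), 'opening': 0.08737960711982681}
scene {'camera_matrix': array([[433.01322442,   0.        , 317.8945907 ],
       [  0.        , 433.01322442, 239.21145991],
       [  0.        ,   0.        ,   1.        ]]), 'camera_from_world': array([[-0.81942706,  0.57296444,  0.01584446,  0.48856649],
       [ 0.46236   ,  0.67707813, -0.5725281 , -0.14497668],
       [-0.33876618, -0.46181917, -0.81973199,  1.17839957],
       [ 0.        ,  0.        ,  0.        ,  1.        ]])}

[... 721 characters left out ...]
  [-0.25833969, -0.70821991, -0.65702752,  0.16079519],
       [ 0.23619404,  0.61316901, -0.75381439,  1.08507373],
       [ 0.        ,  0.        ,  0.        ,  1.        ]])}
block_c [(0.98, [0.594, -0.353, 0.033]), (0.97, [0.607, -0.257, 0.03]), (0.96, [0.373, 0.055, 0.033]), (0.88, [0.537, 0.072, 0.163]), (0.87, [0.533, 0.025, 0.146]), (0.78, [0.587, -0.464, 0.036]), (0.58, [0.389, -0.076, 0.025])]
tray [(0.65, [0.561, 0.147, 0.119])]
lip [(0.69, [0.56, 0.146, 0.116])]
load [(0.68, [0.561, 0.147, 0.119]), (0.45, [0.593, -0.351, 0.033])]
stand [(0.96, [0.545, 0.085, 0.118])]
roller_a [(0.93, [0.446, -0.327, 0.055]), (0.7, [0.535, 0.074, 0.161])]
spanner [(0.74, [0.705, -0.058, 0.007])]
```

View pics/scene0.png

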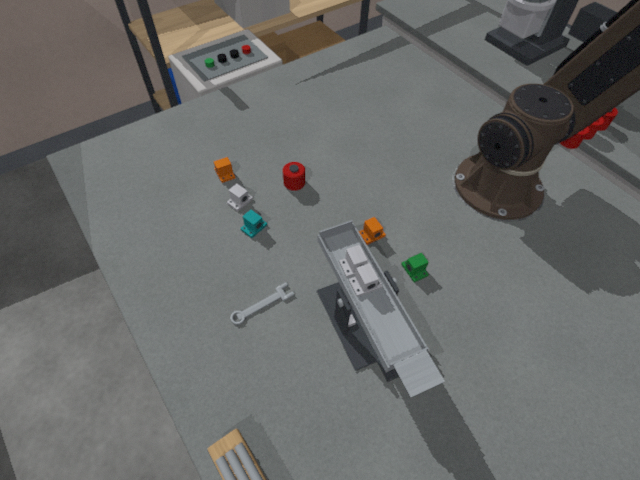

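View pics/side0.png

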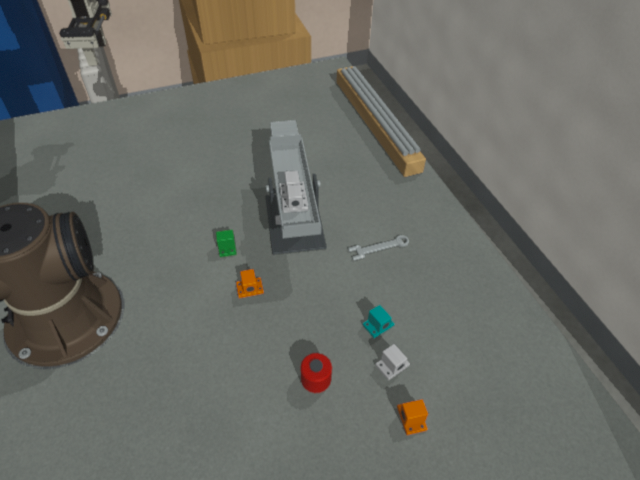

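```bash
cat > h.py <<'E'
import numpy as np,cv2
from plant import ctrl,vision,nets
def cloud(n):
    p,d=vision.snapshot(n); c=vision.camera_info(n); K=c["camera_matrix"]; T=np.linalg.inv(c["camera_from_world"])
    v,u=np.mgrid[0:480,0:640]
    P=np.stack([(u-K[0,2])/K[0,0]*d,(v-K[1,2])/K[1,1]*d,d],-1)
    W=P@T[:3,:3].T+T[:3,3]; W[d==0]=np.nan
    return p,W
E
python3 - <<'E'
from h import *
out=[]
for n,(cu,cv_) in (("scene",(239,197)),("side",(393,361))):
    p,W=cloud(n); np.savez(f"{n}.npz",p=p,W=W)
    c=p[cv_-45:cv_+45,cu-45:cu+45,::-1]; out.append(cv2.resize(c,(400,400),interpolation=cv2.INTER_CUBIC))
    # block_c pts
    m=(np.hypot(W[...,0]-0.595,W[...,1]+0.352)<0.045)&(W[...,2]>0.004)
    for lo,hi in((0.004,0.02),(0.02,0.04),(0.04,0.06)):
        k=m&(W[...,2]>lo)&(W[...,2]<hi); q=W[k]
        print(n,lo,len(q),q.mean(0).round(4)); 
        if len(q)>8: print(cv2.minAreaRect((q[:,:2]*1000).astype(np.float32)))
    z=W[...,2]
    for nm,lo,hi in (("lip",0.143,0.158),("floor",0.112,0.127),("rims",0.13,0.155),("tops",0.157,0.175)):
        k=(z>lo)&(z<hi)&(W[...,0]>0.45)&(W[...,0]<0.68)&(W[...,1]>-0.15)&(W[...,1]<0.45); q=W[k]
        print(n,nm,len(q),q.mean(0).round(4),cv2.minAreaRect((q[:,:2]*1000).astype(np.float32)))
cv2.imwrite("pics/crop.png",np.hstack(out))
E
```

```text
scene 0.004 160 [ 0.6126 -0.3347  0.0101]
((598.1189575195312, -333.25201416015625), (40.10416030883789, 84.23992919921875), 75.9300537109375)
scene 0.02 93 [ 0.6094 -0.3326  0.0301]
((612.4317626953125, -335.3847351074219), (24.342931747436523, 47.95677185058594), 52.794921875)
scene 0.04 158 [ 0.6062 -0.3434  0.0441]
((606.0557861328125, -344.8621520996094), (30.1065673828125, 43.76367950439453), 14.870503425598145)
scene lip 1744 [0.5779 0.2353 0.1502] ((554.0889282226562, 123.8163833618164), (367.3943786621094, 78.6998062133789), 77.90445709228516)
scene floor 4161 [0.5534 0.1186 0.1204] ((548.4094848632812, 90.2652359008789), (304.6025695800781, 123.36768341064453), 86.62712097167969)
scene rims 3175 [0.5648 0.1694 0.1436] ((554.2066040039062, 123.7119140625), (367.50982666015625, 111.32133483886719), 78.4910659790039)
scene tops 620 [0.5382 0.0595 0.1641] ((536.7523803710938, 56.603248596191406), (88.10897827148438, 31.367626190185547), 78.28587341308594)
side 0.004 252 [ 0.594  -0.353   0.0107]
((592.000244140625, -346.5924377441406), (70.55935668945312, 67.46046447753906), 34
[... 154 characters left out ...]
03)
side 0.04 307 [ 0.6062 -0.3457  0.0449]
((606.2516479492188, -344.6180725097656), (31.565731048583984, 40.49793243408203), 13.405373573303223)
side lip 683 [0.5677 0.1817 0.1496] ((556.6646728515625, 126.08621215820312), (371.6735534667969, 80.16795349121094), 77.87708282470703)
side floor 2054 [0.5542 0.1033 0.1208] ((550.9327392578125, 95.94674682617188), (310.63226318359375, 123.20513916015625), 80.17483520507812)
side rims 1586 [0.5554 0.1201 0.1416] ((555.3405151367188, 126.03886413574219), (372.033447265625, 115.45248413085938), 77.38895416259766)
side tops 393 [0.5379 0.0533 0.1646] ((538.998779296875, 57.09716033935547), (91.79739379882812, 30.553821563720703), 77.42511749267578)
```

View pics/crop.png

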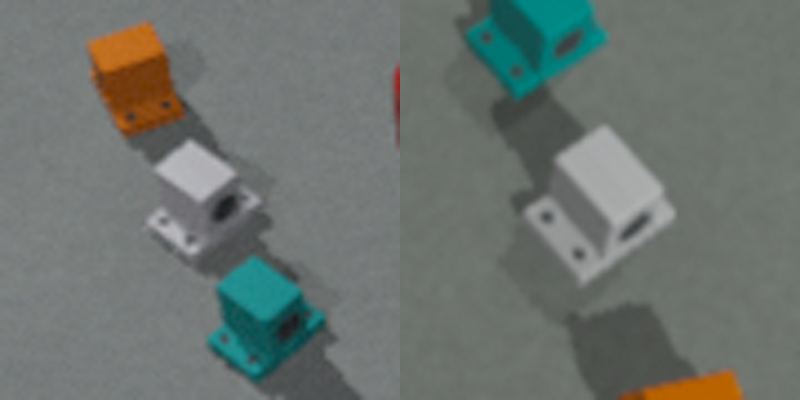

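White block at scene (239,197) / side (393,361) is block_c: bare metal, T-shaped and on the bench. The turquoise (253,222), orange (224,168; 373,230) and green (415,265) ones are look-alikes. Next I turn the tool to the block's yaw while rising.

```bash
python3 -m jog '0 0 1 0 0 -0.15 1;0 0 1 0 0 -0.15 1;0 0 1 0 0 -0.15 1;0 0 1 0 0 -0.15 1;0 0 1 0 0 -0.15 1;0 0 1 0 0 -0.15 1;0 0 1 0 0 -0.15 1;0 0 1 0 0 -0.15 1'; python3 -m jog '0 0 1 0 0 0 1;0 0 1 0 0 0 1;0 0 0.45 0 0 0 1'
cat > fit.py <<'E'
# tray fit: model outline of top view points of z 0.125..0.16 vs box silhouettes
from h import *
from scipy.optimize import least_squares
S=np.load("scene.npz")["W"];D=np.load("side.npz")["W"]
q=[]
for W in (S,D):
    z=W[...,2];k=(z>0.146)&(z<0.155)&(W[...,0]>0.45)&(W[...,0]<0.68)&(W[...,1]>-0.15)&(W[...,1]<0.45)
    q.append(W[k])
for yaw in (-11,-11.5,-12,-12.5,-13):
    a=np.radians(yaw);X=np.array([np.cos(a),np.sin(a)]);Y=np.array([-np.sin(a),np.cos(a)])
    for p in q:
        l=np.stack([p[:,:2]@X,p[:,:2]@Y],1); n=l[:,1]; f=l[l[:,1]>0.30-0.02]
        f=l[l[:,1]>np.percentile(n,99.5)-0.055]
        e=l[l[:,1]<np.percentile(n,0.5)+0.01]
        print(yaw,"lip x",np.percentile(f[:,0],[2,98]).round(4),"ymax",np.percentile(n,[0.5,99.5]).round(4),"end x",np.percentile(e[:,0],[3,97]).round(4))
E
python3 fit.py
cat > togo.py <<'E'
import sys
from h import *
from scipy.spatial.transform import Rotation as R
t=np.array([float(x) for x in sys.argv[1:4]]);yaw=float(sys.argv[4])
o=ctrl.get_obs();r=R.from_euler('xyz',o["orientation"],degrees=True);g=R.from_euler('xyz',[180,0,yaw],degrees=True)
print("clock",o["clock"],"pos",o["tool_pos"].round(4),"ori",o["orientation"].round(2),"F",o["force"].round(2),"open",round(o["opening"],4))
print("turn units",((r.inv()*g).as_rotvec()/0.1).round(2),"shift units now-axes",(r.inv().apply(t-o["tool_pos"])/0.04).round(3),"goal-axes",(g.inv().apply(t-o["tool_pos"])/0.04).round(3))
E
python3 togo.py 0.606 -0.345 0.12 -166
```

```text
clock: 1.9
tool_pos: [0.189, 0.6479, 0.253]
orientation: [-180.0, -0.0, -152.3]
force: [-0.1, 0.0, 0.0]
opening: 0.0879
clock: 2.28
tool_pos: [0.189, 0.6479, 0.2529]
orientation: [180.0, -0.0, -166.3]
force: [-0.1, -0.2, 0.5]
opening: 0.0879
-11 lip x [0.4905 0.5538] ymax [0.0455 0.4106] end x [0.4833 0.554 ]
-11 lip x [0.4934 0.5564] ymax [0.0449 0.4145] end x [0.4859 0.5553]
-11.5 lip x [0.4873 0.5504] ymax [0.0501 0.415 ] end x [0.4829 0.5536]
-11.5 lip x [0.49   0.5529] ymax [0.0494 0.4192] end x [0.4855 0.5549]
-12 lip x [0.4838 0.547 ] ymax [0.0547 0.4196] end x [0.4824 0.5532]
-12 lip x [0.4867 0.5494] ymax [0.0539 0.4236] end x [0.485  0.5544]
-12.5 lip x [0.4803 0.5436] ymax [0.0592 0.4241] end x [0.4819 0.5527]
-12.5 lip x [0.4833 0.546 ] ymax [0.0583 0.428 ] end x [0.4845 0.5539]
-13 lip x [0.4769 0.54  ] ymax [0.0637 0.4287] end x [0.4813 0.5521]
-13 lip x [0.4798 0.5425] ymax [0.0628 0.4323] end x [0.4839 0.5533]
clock 2.275 pos [0.189  0.6479 0.2529] ori [ 180.     -0.   -166.26] F [-0.08 -0.2   0.48] open 0.0879
turn units [ 0.   -0.   -0.05] shift units now-axes [ -4.233 -26.589   3.322] goal-axes [ -4.11  -26.608   3.323]
```

```bash
python3 -m jog '0 0 0 -0.16 -1 0 1;0 0 0 -0.16 -1 0 1;0 0 0 -0.16 -1 0 1;0 0 0 -0.16 -1 0 1;0 0 0 -0.16 -1 0 1;0 0 0 -0.16 -1 0 1;0 0 0 -0.16 -1 0 1;0 0 0 -0.16 -1 0 1'; python3 -m jog '0 0 0 -0.16 -1 0 1;0 0 0 -0.16 -1 0 1;0 0 0 -0.16 -1 0 1;0 0 0 -0.16 -1 0 1;0 0 0 -0.16 -1 0 1;0 0 0 -0.16 -1 0 1;0 0 0 -0.16 -1 0 1;0 0 0 -0.16 -1 0 1';  python3 -m jog '0 0 0 -0.16 -1 0 1;0 0 0 -0.16 -1 0 1;0 0 0 -0.16 -1 0 1;0 0 0 -0.16 -1 0 1;0 0 0 -0.16 -1 0.3 1;0 0 0 -0.16 -1 0.3 1;0 0 0 -0.16 -1 0.3 1;0 0 0 -0.16 -1 0.4 1'; python3 -m jog '0 0 0 -0.16 -1 0.4 1;0 0 0 -0.16 -1 0.4 1;0 0 0 -0.1 -0.6 0.4 1;0 0 0 0 0 0.1 1;0 0 0 0 0 0 1'
python3 togo.py 0.606 -0.345 0.12 -166
python3 - <<'E'
from h import *
from scipy.spatial.transform import Rotation as R
o=ctrl.get_obs();p,d=vision.snapshot("wrist");c=vision.camera_info("wrist");print(c)
np.savez("w1.npz",p=p,d=d,pos=o["tool_pos"],ori=o["orientation"])
cv2.imwrite("pics/w1.png",p[:,:,::-1])
E
```

```text
clock: 3.28
tool_pos: [0.3158, 0.3483, 0.2531]
orientation: [180.0, 0.0, -166.1]
force: [0.1, -0.3, -0.3]
opening: 0.0874
clock: 4.28
tool_pos: [0.4422, 0.0499, 0.2532]
orientation: [180.0, 0.1, -166.1]
force: [2.1, -0.0, 0.1]
opening: 0.0871
clock: 5.28
tool_pos: [0.5689, -0.2487, 0.2009]
orientation: [-180.0, 0.0, -166.1]
force: [-0.1, 0.6, 0.3]
opening: 0.0877
clock: 5.9
tool_pos: [0.6091, -0.3439, 0.1485]
orientation: [180.0, -0.0, -166.1]
force: [-0.0, -0.1, -0.2]
opening: 0.0876
clock 5.9 pos [ 0.6091 -0.3439  0.1485] ori [ 1.7997e+02 -4.0000e-02 -1.6615e+02] F [-0.04 -0.06 -0.18] open 0.0876
turn units [ 0.   -0.01 -0.03] shift units now-axes [ 0.08  -0.008  0.713] goal-axes [ 0.081 -0.007  0.713]
{'camera_matrix': array([[371.64829954,   0.        , 315.59558754],
       [  0.        , 371.64829954, 241.13927665],
       [  0.        ,   0.        ,   1.        ]]), 'tool_from_camera': array([[ 9.99999795e-01, -6.23082615e-04, -1.49074407e-04,
         3.68569959e-04],
       [ 6.40452418e-04,  9.66192993e-01,  2.57819102e-01,
        -6.88125518e-02],
       [-1.66079531e-05, -2.57819145e-01,  9.66193194e-01,
        -1.79991512e-01],
       [ 0.00000000e+00,  0.00000000e+00,  0.00000000e+00,
         1.00000000e+00]])}
```

View pics/w1.png

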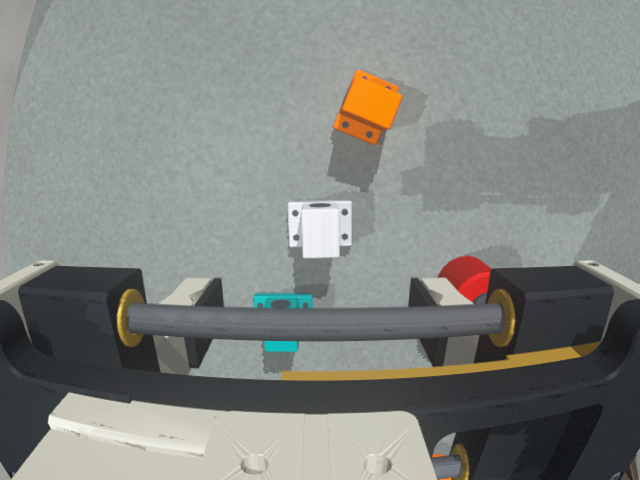

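```bash
cat >> h.py <<'E'
from scipy.spatial.transform import Rotation as R
def wcloud(p,d,pos,ori):
    c=vision.camera_info("wrist");K=c["camera_matrix"];T=c["tool_from_camera"]
    v,u=np.mgrid[0:480,0:640]
    a=(u-K[0,2])/K[0,0];b=(v-K[1,2])/K[1,1];th=np.hypot(a,b)+1e-9
    s=np.tan(th)/th
    P=np.stack([a*s*d,b*s*d,d],-1)
    L=P@T[:3,:3].T+T[:3,3]
    W=L@R.from_euler('xyz',ori,degrees=True).as_matrix().T+pos
    W[d==0]=np.nan
    return W
E
python3 - <<'E'
from h import *
f=np.load("w1.npz");W=wcloud(f["p"],f["d"],f["pos"],f["ori"])
z=W[...,2];v,u=np.mgrid[0:480,0:640]
k=(u>280)&(u<360)&(v>195)&(v<265)
for lo,hi in((0.003,0.018),(0.035,0.06)):
    m=k&(z>lo)&(z<hi);q=W[m];print(len(q),q.mean(0).round(4),cv2.minAreaRect((q[:,:2]*1000).astype(np.float32)))
E
```

```text
1301 [ 0.6055 -0.3461  0.01  ] ((604.7618408203125, -344.1483154296875), (56.78263473510742, 39.71269989013672), 14.82021713256836)
1867 [ 0.6053 -0.3455  0.0448] ((605.1395874023438, -344.3575439453125), (28.77667236328125, 40.853214263916016), 14.092324256896973)
```

```bash
python3 togo.py 0.605 -0.3445 0.0245 -165.7; python3 -m jog '0 0 0 0.1 0 0.5 1;0 0 0 0 0 0.6 1;0 0 0 0 0 0.6 1;0 0 0 0 0 0.6 1;0 0 0 0 0 0.5 1;0 0 0 0 0 0.3 1;0 0 0 0 0 0 1'; python3 togo.py 0.605 -0.3445 0.0245 -165.7
```

```text
clock 5.95 pos [ 0.6094 -0.3437  0.1493] ori [-1.7999e+02  2.0000e-02 -1.6611e+02] F [0.29 1.   0.22] open 0.0877
turn units [-0.    0.   -0.07] shift units now-axes [0.113 0.009 3.121] goal-axes [0.112 0.009 3.121]
clock: 6.82
tool_pos: [0.6054, -0.3446, 0.0249]
orientation: [180.0, -0.0, -166.1]
force: [-0.1, -0.1, 0.2]
opening: 0.0877
clock 6.825 pos [ 0.6054 -0.3446  0.0249] ori [ 1.7999e+02 -3.0000e-02 -1.6610e+02] F [-0.09 -0.09  0.21] open 0.0877
turn units [ 0.   -0.   -0.07] shift units now-axes [0.01  0.005 0.009] goal-axes [0.01  0.006 0.009]
```

Close, then lift.

```bash
python3 -m jog '0 0 0 0 0 0 -0.5;0 0 0 0 0 0 -0.5;0 0 0 0 0 0 -0.5;0 0 0 0 0 0 -0.5;0 0 0 0 0 0 -0.5;0 0 0 0 0 0 -0.5'; python3 -m jog '0 0 0 0 0 -0.3 -0.5;0 0 0 0 0 -0.6 -0.5;0 0 0 0 0 -0.9 -0.5;0 0 0 0 0 -1 -0.5;0 0 0 0 0 -1 -0.5;0 0 0 0 0 -1 -0.5;0 0 0 0 0 -0.9 -0.5;0 0 0 0 0 0 -0.5'; python3 togo.py 0.525 -0.022 0.24 168.3
python3 - <<'E'
from h import *
p,W=cloud("side");cv2.imwrite("pics/side1.png",p[:,:,::-1])
E
```

```text
clock: 7.58
tool_pos: [0.6055, -0.3452, 0.0248]
orientation: [180.0, -0.0, -166.1]
force: [-0.6, 0.1, 0.1]
opening: 0.0329
clock: 8.57
tool_pos: [0.607, -0.346, 0.2581]
orientation: [-179.7, 0.3, -166.1]
force: [0.2, 0.3, 0.4]
opening: 0.0221
clock 8.575 pos [ 0.607  -0.346   0.2581] ori [-179.74    0.34 -166.12] F [0.16 0.29 0.4 ] open 0.0221
turn units [-0.03  0.07  4.46] shift units now-axes [0.049 8.357 0.415] goal-axes [3.649 7.516 0.452]
```

View pics/side1.png

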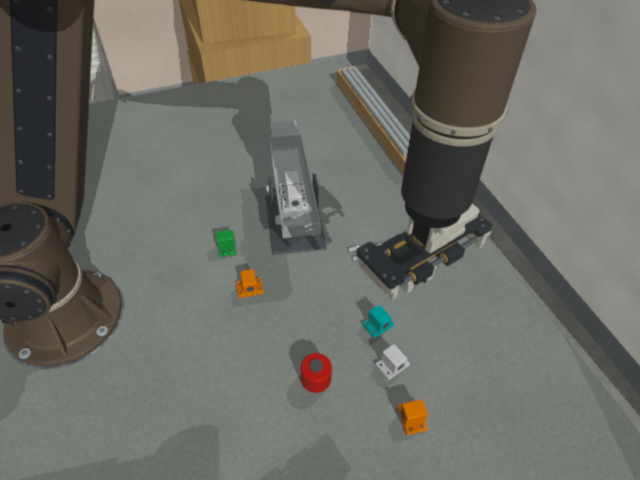

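The fingers were still closing when I lifted, so the block stayed on the bench. I'll re-measure it and grip again, waiting longer this time.

```bash
python3 -m jog '0 0 0 0 0 0.9 1;0 0 0 0 0 0.9 1;0 0 0 0 0 0.9 1;0 0 0 0 0 0 1'
cat > meas.py <<'E'
from h import *
o=ctrl.get_obs();p,d=vision.snapshot("wrist")
cv2.imwrite("pics/w2.png",p[:,:,::-1])
W=wcloud(p,d,o["tool_pos"],o["orientation"]);z=W[...,2];v,u=np.mgrid[0:480,0:640]
k=(u>270)&(u<370)&(v>180)&(v<285)&(p.min(2)>140)&(p.max(2).astype(int)-p.min(2)<25)
for lo,hi in((0.003,0.018),(0.035,0.06)):
    m=k&(z>lo)&(z<hi);q=W[m];print(len(q),q.mean(0).round(4),cv2.minAreaRect((q[:,:2]*1000).astype(np.float32)))
E
python3 meas.py;python3 togo.py 0.605 -0.3445 0.0245 -165.7
```

```text
clock: 9.12
tool_pos: [0.6031, -0.3442, 0.1412]
orientation: [179.8, -0.3, -166.2]
force: [-0.0, 0.2, 1.2]
opening: 0.0566
1158 [ 0.6053 -0.3468  0.0099] ((605.035400390625, -344.3463439941406), (55.1842155456543, 39.17162322998047), 14.973963737487793)
1998 [ 0.6052 -0.3456  0.0448] ((604.7881469726562, -344.4080505371094), (29.9601993560791, 40.46846389770508), 15.807856559753418)
clock 9.175 pos [ 0.6046 -0.345   0.1438] ori [ 179.92   -0.18 -166.12] F [ 0.81 -0.65  0.35] open 0.0607
turn units [ 0.01 -0.03 -0.07] shift units now-axes [-0.022  0.005  2.982] goal-axes [-0.013  0.009  2.982]
```

View pics/w2.png

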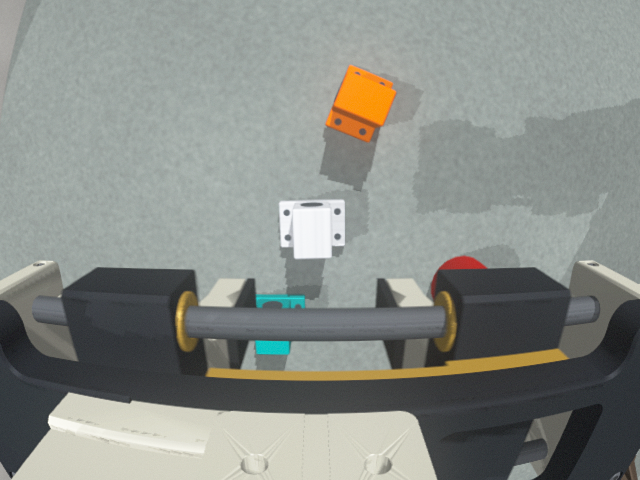

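Block unmoved, at wrist image (312,230). Descend and grip fully.

```bash
python3 -m jog '0 0 0 0 0 0.5 1;0 0 0 0 0 0.6 1;0 0 0 0 0 0.6 1;0 0 0 0 0 0.6 1;0 0 0 0 0 0.5 1;0 0 0 0 0 0.2 1;0 0 0 0 0 0 1';python3 togo.py 0.605 -0.3445 0.0245 -165.7;  python3 -m jog '0 0 0 0 0 0 -0.7;0 0 0 0 0 0 -0.7;0 0 0 0 0 0 -0.7;0 0 0 0 0 0 -0.7;0 0 0 0 0 0 -0.7;0 0 0 0 0 0 -0.7;0 0 0 0 0 0 -0.7;0 0 0 0 0 0 -0.7';  python3 -m jog '0 0 0 0 0 0 -0.7;0 0 0 0 0 0 -0.7;0 0 0 0 0 0 -0.7'; python3 togo.py 0.605 -0.3445 0.0245 -165.7
```

```text
clock: 10.05
tool_pos: [0.6062, -0.3454, 0.0258]
orientation: [-180.0, 0.0, -166.1]
force: [-0.4, 0.6, -0.2]
opening: 0.0876
clock 10.05 pos [ 0.6062 -0.3454  0.0258] ori [-1.7996e+02  4.0000e-02 -1.6612e+02] F [-0.42  0.64 -0.22] open 0.0876
turn units [-0.01  0.01 -0.07] shift units now-axes [0.023 0.029 0.032] goal-axes [0.022 0.03  0.032]
clock: 11.05
tool_pos: [0.6055, -0.3452, 0.0248]
orientation: [180.0, -0.0, -166.1]
force: [0.9, 0.3, 0.5]
opening: 0.015
clock: 11.42
tool_pos: [0.6055, -0.3451, 0.0248]
orientation: [180.0, -0.0, -166.1]
force: [0.2, 0.1, -0.0]
opening: 0.0132
clock 11.425 pos [ 0.6055 -0.3451  0.0248] ori [ 180.     -0.   -166.13] F [ 0.22  0.11 -0.03] open 0.0132
turn units [ 0.   -0.   -0.08] shift units now-axes [0.009 0.019 0.009] goal-axes [0.009 0.019 0.009]
```

Run:
```python
from h import *
o=[]
for n in("side","scene","wrist"):
    p,d=vision.snapshot(n);o.append(p[:,:,::-1])
s=o[0][230:470,240:560];c=o[1][100:340,120:440]
cv2.imwrite("pics/s3.png",np.hstack([cv2.resize(s,(400,300)),cv2.resize(c,(400,300))]))
cv2.imwrite("pics/w3.png",o[2])
```

```text
(no output)
```

View pics/s3.png

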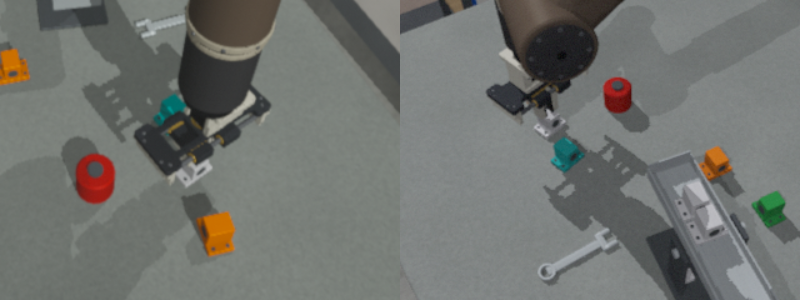

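View pics/w3.png

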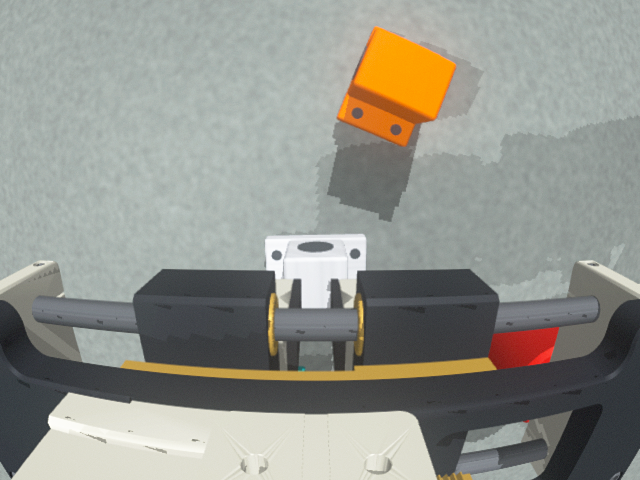

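Run:
```python
from h import *
o=ctrl.get_obs();p,d=vision.snapshot("wrist");W=wcloud(p,d,o["tool_pos"],o["orientation"])
L=(W-o["tool_pos"])@R.from_euler('xyz',o["orientation"],degrees=True).as_matrix()
for v in range(235,375,8):
    print(v,[tuple((L[v,u]*1000).round(0).astype(int)) if d[v,u]>0 else None for u in (288,300,315,345)])
cv2.imwrite("pics/w4.png",cv2.resize(p[230:390,230:400,::-1],(800,752),interpolation=cv2.INTER_CUBIC)[:600])
```

```text
235 [(np.int64(-15), np.int64(-18), np.int64(23)), (np.int64(-8), np.int64(-18), np.int64(23)), (np.int64(0), np.int64(-19), np.int64(21)), (np.int64(17), np.int64(-19), np.int64(19))]
243 [(np.int64(-14), np.int64(-18), np.int64(7)), (np.int64(-8), np.int64(-18), np.int64(6)), (np.int64(0), np.int64(-19), np.int64(2)), (np.int64(16), np.int64(-16), np.int64(15))]
251 [(np.int64(-13), np.int64(-18), np.int64(-9)), (np.int64(-7), np.int64(-18), np.int64(-9)), (np.int64(0), np.int64(-19), np.int64(-11)), (np.int64(15), np.int64(-17), np.int64(-6))]
259 [(np.int64(-12), np.int64(-17), np.int64(-19)), (np.int64(-7), np.int64(-18), np.int64(-20)), (np.int64(0), np.int64(-18), np.int64(-19)), (np.int64(14), np.int64(-18), np.int64(-19))]
267 [(np.int64(-12), np.int64(-14), np.int64(-20)), (np.int64(-7), np.int64(-14), np.int64(-19)), (np.int64(0), np.int64(-14), np.int64(-21)), (np.int64(14), np.int64(-13), np.int64(-19))]
275 [(np.int64(-12), np.int64(-10), np.int64(-21)), (np.int64(-7), np.int64(-10), np.int64(-19)), (np.int64(0), np.int64(-10), np.int64(-20)), (np.int64(14), np.int64(-1
[... 1558 characters left out ...]
1), np.int64(-68)), (np.int64(-10), np.int64(55), np.int64(24)), (np.int64(0), np.int64(55), np.int64(24)), (np.int64(11), np.int64(-1), np.int64(-69))]
355 [(np.int64(-9), np.int64(3), np.int64(-68)), (np.int64(-10), np.int64(62), np.int64(25)), (np.int64(0), np.int64(61), np.int64(24)), (np.int64(11), np.int64(2), np.int64(-69))]
363 [(np.int64(-9), np.int64(5), np.int64(-69)), (np.int64(-10), np.int64(68), np.int64(25)), (np.int64(0), np.int64(67), np.int64(24)), (np.int64(11), np.int64(5), np.int64(-70))]
371 [(np.int64(-6), np.int64(-22), np.int64(-114)), (np.int64(-10), np.int64(70), np.int64(19)), (np.int64(0), np.int64(74), np.int64(24)), (np.int64(7), np.int64(-22), np.int64(-114))]
```

View pics/w4.png

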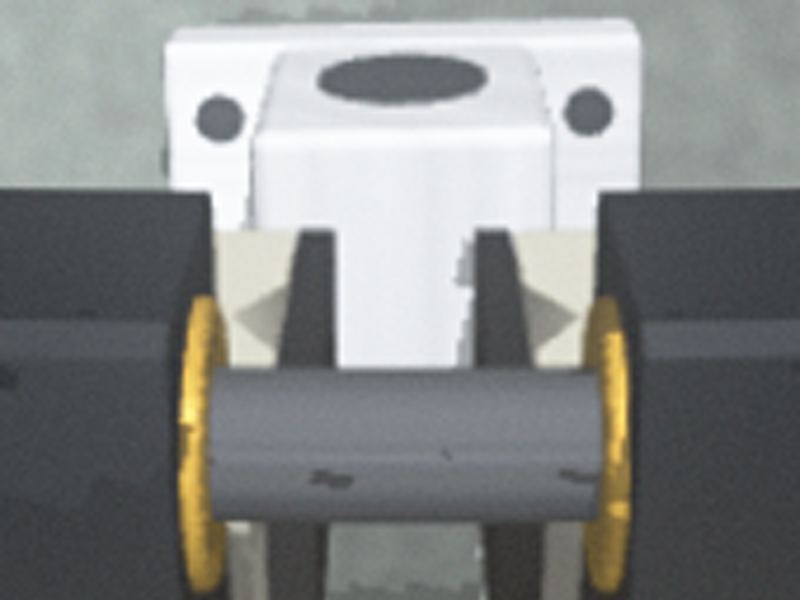

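```bash
python3 -m jog '0 0 0 0 0 -0.5 -1;0 0 0 0 0 -0.5 -1;0 0 0 0 0 -0.5 -1;0 0 0 0 0 -0.5 -1;0 0 0 0 0 0 -1'
python3 - <<'E'
from h import *
def show(d,L,us):
    for u in us:
        q=L[200:400,u]; k=(q[:,2]>-75)&(q[:,2]<12)&(abs(q[:,1])<30)
        print(u,q[k][::3].round(0).astype(int).tolist())
f=np.load("w1.npz")
W=wcloud(f["p"],f["d"],f["pos"],f["ori"]);L=(W-f["pos"])@R.from_euler('xyz',f["ori"],degrees=True).as_matrix()*1000
show(f["d"],L,(195,210,425,445))
o=ctrl.get_obs();p,d=vision.snapshot("wrist");W=wcloud(p,d,o["tool_pos"],o["orientation"])
L=(W-o["tool_pos"])@R.from_euler('xyz',o["orientation"],degrees=True).as_matrix()*1000
print(o["opening"]);show(d,L,(290,300,310,325,335,345))
cv2.imwrite("pics/w5.png",p[...,::-1])
E
```

```text
clock: 12.25
tool_pos: [0.6067, -0.3456, 0.1069]
orientation: [-179.9, 0.2, -166.1]
force: [0.6, -1.3, -0.7]
opening: 0.0004
195 [[-54, -11, -28], [-54, -11, -31], [-52, -11, -35], [-51, -10, -37], [-50, -11, -41], [-49, -10, -44], [-50, -9, -44], [-50, -7, -43], [-50, -7, -44], [-44, -2, -66], [-44, -1, -66], [-43, 0, -67], [-43, 1, -68], [-44, 3, -67], [-44, 4, -67], [-44, 4, -69], [-44, 6, -68], [-45, 8, -68], [-45, 9, -68]]
210 [[-47, -11, -27], [-47, -10, -29], [-46, -9, -32], [-46, -9, -34], [-44, -10, -39], [-44, -9, -42], [-44, -8, -42], [-44, -7, -42], [-43, -6, -43], [-43, 8, -50], [-43, 9, -50]]
425 [[50, -11, -27], [49, -10, -30], [48, -11, -34], [48, -9, -35], [47, -9, -38], [46, -9, -40], [45, -9, -43], [44, -9, -47], [44, -8, -48], [44, -7, -48], [44, 6, -54], [44, 7, -55], [44, 9, -55], [44, 9, -57]]
445 [[59, -11, -28], [59, -10, -30], [57, -11, -35], [55, -11, -40], [54, -11, -42], [54, -10, -44], [53, -10, -47], [52, -11, -51], [51, -10, -53], [47, -3, -68], [47, -2, -67], [47, -1, -69], [48, 1, -68], [48, 2, -68], [48, 3, -69], [48, 4, -69], [48, 5, -69], [48, 7, -69], [48, 8, -70]]
0.00037362056245718783
290 []
300 []
310 [[-2, -9, -22], [-2, -9, -25], [-2, -9, -29], [-2, -9, -32], [-2, -9, -36], [-2, -9, -38], [-2, -9, -43], [-2, -9, -45], [-2, -9, -49], [-2, -9, -50], [-2, -3, -68], [-2, -1, -67], [-2, -1, -68], [-2, 2, -67], [-2, 1, -69], [-2, 3, -68], [-2, 4, -69], [-2, 6, -67], [-2, 8, -67], [-2, 9, -68]]
325 [[4, -11, -27], [4, -10, -29], [4, -10, -33], [4, -9, -33], [4, -8, -34], [4, -9, -39], [4, -9, -42], [4, -9, -46], [4, -9, -50], [4, -9, -51], [4, -2, -67], [4, -2, -69], [4, 0, -68], [4, 1, -68], [4, 2, -68], [4, 3, -68], [4, 5, -68], [4, 6, -68]]
335 []
345 []
```

View pics/w5.png

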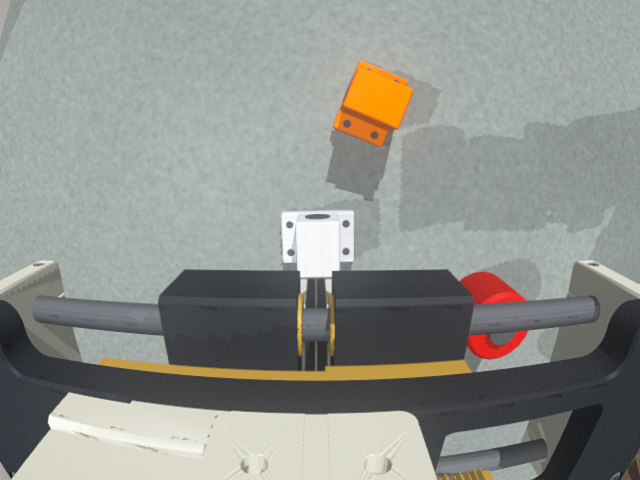

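Run:
```python
from h import *
o=ctrl.get_obs();t=o["tool_pos"];print(t)
for n in("side","scene"):
    p,W=cloud(n);m=(np.hypot(W[...,0]-t[0],W[...,1]-t[1])<0.03)&(W[...,2]>0.06)&(W[...,2]<0.2)
    print(n,m.sum(),np.sort(W[m][:,2])[:12].round(4))
    k=np.argwhere(m).mean(0).astype(int);c=p[k[0]-50:k[0]+50,k[1]-65:k[1]+65,::-1];cv2.imwrite(f"pics/t_{n}.png",cv2.resize(c,(520,400)))
```

```text
[ 0.60589454 -0.34518058  0.10545025]
side 52 [0.1266 0.1306 0.1309 0.1321 0.1331 0.1336 0.1337 0.1339 0.1341 0.1345
 0.1347 0.1354]
scene 196 [0.127  0.1273 0.1281 0.1283 0.1287 0.1299 0.13   0.1304 0.1304 0.1309
 0.1309 0.131 ]
```

View pics/t_side.png

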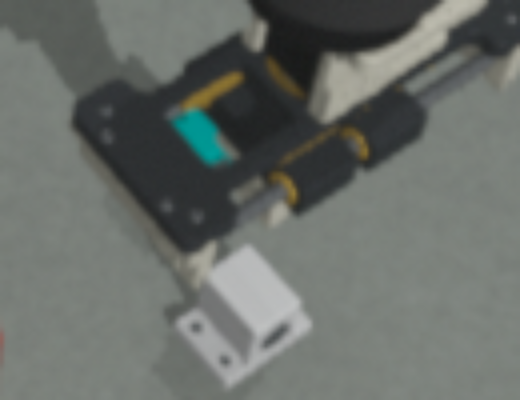

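All three cameras put the finger tips about 21 mm behind the reported TCP, so I closed just above the block. I'll allow for that: tips at 24 mm means a reported z of about 0.003.

```bash
python3 -m jog '0 0 0 0 0 0 1;0 0 0 0 0 0 1;0 0 0 0 0 0 1;0 0 0 0 0 0 1;0 0 0 0 0 0 1;0 0 0 0 0 0 1;0 0 0 0 0 0 1;0 0 0 0 0 0 1'; python3 togo.py 0.605 -0.3445 0.003 -165.7; python3 -m jog '0 0 0 0 0 0.4 1;0 0 0 0 0 0.6 1;0 0 0 0 0 0.6 1;0 0 0 0 0 0.5 1;0 0 0 0 0 0.3 1;0 0 0 0 0 0.1 1;0 0 0 0 0 0.05 1;0 0 0 0 0 0 1';python3 togo.py 0.605 -0.3445 0.003 -165.7
```

```text
clock: 13.4
tool_pos: [0.6056, -0.3452, 0.1049]
orientation: [-180.0, 0.0, -166.1]
force: [0.2, -0.0, 0.8]
opening: 0.0749
clock 13.4 pos [ 0.6056 -0.3452  0.1049] ori [-180.      0.   -166.13] F [ 0.17 -0.03  0.78] open 0.0749
turn units [-0.    0.   -0.08] shift units now-axes [0.01  0.019 2.548] goal-axes [0.009 0.019 2.548]
clock: 14.4
tool_pos: [0.606, -0.3453, 0.0035]
orientation: [-180.0, 0.1, -166.1]
force: [0.4, 0.6, 0.1]
opening: 0.0877
clock 14.4 pos [ 0.606  -0.3453  0.0035] ori [-1.7997e+02  5.0000e-02 -1.6613e+02] F [0.35 0.57 0.08] open 0.0877
turn units [-0.01  0.01 -0.08] shift units now-axes [0.019 0.025 0.013] goal-axes [0.019 0.026 0.013]
```

```bash
python3 -m jog '0 0 0 0 0 0 -0.7;0 0 0 0 0 0 -0.7;0 0 0 0 0 0 -0.7;0 0 0 0 0 0 -0.7;0 0 0 0 0 0 -0.7;0 0 0 0 0 0 -0.7;0 0 0 0 0 0 -0.7;0 0 0 0 0 0 -0.7'; python3 togo.py 0.605 -0.3445 0.003 -165.7
```

```text
clock: 15.4
tool_pos: [0.6055, -0.3452, 0.0028]
orientation: [180.0, -0.0, -166.1]
force: [0.5, 0.5, -0.0]
opening: 0.03
clock 15.4 pos [ 0.6055 -0.3452  0.0028] ori [ 180.     -0.   -166.14] F [ 0.48  0.47 -0.03] open 0.03
turn units [ 0.   -0.   -0.08] shift units now-axes [ 0.009  0.019 -0.004] goal-axes [ 0.009  0.019 -0.004]
```

```bash
python3 -m jog '0 0 0 0 0 -0.3 -0.7;0 0 0 0 0 -0.6 -0.7;0 0 0 0 0 -0.8 -0.7;0 0 0 0 0 -0.9 -0.7;0 0 0 0 0 -0.9 -0.7;0 0 0 0 0 -0.9 -0.7;0 0 0 0 0 -0.7 -0.7;0 0 0 0 0 -0.3 -0.7'; python3 -m jog '0 0 0.9 0 0 0 -0.7;0 0 0.9 0 0 0 -0.7;0 0 0.9 0 0 0 -0.7;0 0 0.9 0 0 0 -0.7;0 0 0.8 0 0 0 -0.7;0 0 0 0 0 0 -0.7'; python3 togo.py 0.525 -0.022 0.22 168.3
```

```text
clock: 16.4
tool_pos: [0.6061, -0.3454, 0.2217]
orientation: [-179.9, 0.2, -166.1]
force: [-0.8, -0.9, -0.9]
opening: 0.0296
clock: 17.15
tool_pos: [0.6051, -0.3449, 0.2181]
orientation: [180.0, -0.1, 168.7]
force: [-1.1, 0.3, -1.1]
opening: 0.03
clock 17.15 pos [ 0.6051 -0.3449  0.2181] ori [ 1.7998e+02 -7.0000e-02  1.6868e+02] F [-1.11  0.34 -1.08] open 0.03
turn units [ 0.   -0.01  0.07] shift units now-axes [ 3.549  7.523 -0.04 ] goal-axes [ 3.599  7.499 -0.047]
```

```bash
python3 -m jog '0 0 0 0.45 0.9 0 -0.7;0 0 0 0.45 0.9 0 -0.7;0 0 0 0.45 0.9 0 -0.7;0 0 0 0.45 0.9 0 -0.7;0 0 0 0.45 0.9 0 -0.7;0 0 0 0.45 0.9 0 -0.7;0 0 0 0.45 0.9 0 -0.7;0 0 0.07 0.3 0.8 0 -0.7'; python3 -m jog '0 0 0 0.1 0.4 0 -0.7;0 0 0 0 0 0 -0.7'; python3 togo.py 0.525 -0.022 0.22 168.3
python3 - <<'E'
from h import *
o=ctrl.get_obs();p,d=vision.snapshot("wrist")
np.savez("w6.npz",p=p,d=d,pos=o["tool_pos"],ori=o["orientation"]);cv2.imwrite("pics/w6.png",p[...,::-1])
E
```

```text
clock: 18.15
tool_pos: [0.5253, -0.0383, 0.2189]
orientation: [180.0, -0.0, 168.4]
force: [-0.1, -0.3, -1.1]
opening: 0.0303
clock: 18.4
tool_pos: [0.5255, -0.0223, 0.2189]
orientation: [180.0, 0.0, 168.4]
force: [-0.0, -0.5, -1.4]
opening: 0.0298
clock 18.4 pos [ 0.5255 -0.0223  0.2189] ori [1.8000e+02 1.0000e-02 1.6842e+02] F [-0.03 -0.53 -1.43] open 0.0298
turn units [0.   0.   0.02] shift units now-axes [ 0.015  0.006 -0.027] goal-axes [ 0.015  0.006 -0.027]
```

View pics/w6.png

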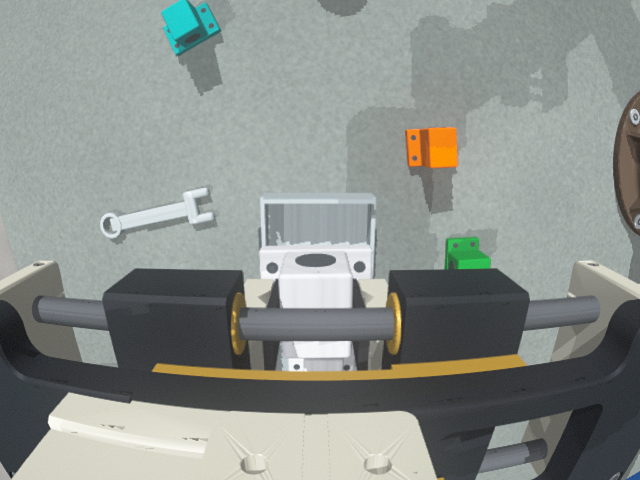

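Run:
```python
from h import *
f=np.load("w6.npz");W=wcloud(f["p"],f["d"],f["pos"],f["ori"]);L=(W-f["pos"])@R.from_euler('xyz',f["ori"],degrees=True).as_matrix()*1000
for v in (225,240):
    print(v,[(u,*L[v,u].round(0).astype(int).tolist()) for u in list(range(257,274,2))+list(range(364,382,2))])
for u in (290,318,350): print(u,[(v,*L[v,u].round(0).astype(int).tolist()) for v in range(188,262,3)])
for u in (300,318,340): print(u,[(v,*L[v,u].round(0).astype(int).tolist()) for v in range(340,376,3)])
```

```text
225 [(257, -64, 18, 217), (259, -62, 19, 218), (261, -39, -12, 78), (263, -37, -12, 79), (265, -36, -11, 83), (267, -36, -9, 94), (269, -36, -8, 99), (271, -34, -8, 99), (273, -32, -7, 99), (364, 38, -7, 100), (366, 40, -7, 100), (368, 40, -9, 92), (370, 40, -11, 81), (372, 41, -12, 79), (374, 43, -12, 79), (376, 67, 19, 218), (378, 70, 19, 219), (380, 72, 19, 219)]
240 [(257, -65, 36, 218), (259, -62, 35, 213), (261, -60, 34, 213), (263, -38, -1, 78), (265, -36, -1, 79), (267, -37, 3, 92), (269, -36, 5, 99), (271, -34, 4, 98), (273, -33, 4, 99), (364, 38, 4, 99), (366, 40, 4, 98), (368, 40, 2, 89), (370, 40, -1, 77), (372, 41, -1, 78), (374, 43, -1, 79), (376, 68, 36, 219), (378, 70, 36, 217), (380, 72, 36, 217)]
290 [(188, -27, -22, 218), (191, -27, -19, 218), (194, -18, -32, 93), (197, -17, -32, 77), (200, -17, -32, 68), (203, -17, -29, 70), (206, -19, -22, 99), (209, -19, -20, 100), (212, -19, -17, 100), (215, -19, -15, 99), (218, -19, -13, 99), (221, -19, -11, 98), (224, -19, -8, 99), (227, -19, -6, 100), (230, -19, -3, 100), (233, -19, -1, 99), (236, -19, 2, 100), (239, -19, 4,
[... 1156 characters left out ...]
(343, -6, 12, -43), (346, -6, 14, -42), (349, -6, 15, -43), (352, -6, 17, -42), (355, -6, 18, -43), (358, -6, 20, -43), (361, -13, 109, 89), (364, -13, 111, 88), (367, -13, 115, 89), (370, -13, 117, 88), (373, -3, -23, -115)]
318 [(340, 1, -25, -104), (343, 2, 12, -43), (346, 2, 14, -43), (349, 2, 16, -42), (352, 2, 17, -43), (355, 2, 18, -43), (358, 2, 21, -42), (361, 2, 85, 54), (364, 2, 87, 53), (367, 2, 91, 54), (370, 2, 94, 55), (373, 1, -22, -114)]
340 [(340, 6, -24, -103), (343, 11, 13, -42), (346, 11, 14, -42), (349, 11, 15, -43), (352, 11, 17, -43), (355, 11, 19, -42), (358, 19, 84, 56), (361, 19, 86, 54), (364, 19, 88, 53), (367, 19, 91, 54), (370, 19, 93, 53), (373, 6, -23, -115)]
```

```bash
python3 -m jog '0 0 0 0 0.18 0.2 -0.7;0 0 0 0 0 0.4 -0.7;0 0 0 0 0 0.5 -0.7;0 0 0 0 0 0.5 -0.7;0 0 0 0 0 0.4 -0.7;0 0 0 0 0 0.25 -0.7;0 0 0 0 0 0.08 -0.7;0 0 0 0 0 0 -0.7';python3 togo.py 0.527 -0.0155 0.1229 168.3
python3 - <<'E'
from h import *
o=[]
for n,c in (("side",(300,220)),("scene",(360,270))):
    p,d=vision.snapshot(n);o.append(cv2.resize(p[c[1]-75:c[1]+75,c[0]-100:c[0]+100,::-1],(400,300),interpolation=cv2.INTER_CUBIC))
cv2.imwrite("pics/p1.png",np.hstack(o))
E
```

```text
clock: 19.45
tool_pos: [0.5271, -0.016, 0.1258]
orientation: [-180.0, 0.0, 168.3]
force: [0.7, -0.3, -1.1]
opening: 0.0297
clock 19.45 pos [ 0.5271 -0.016   0.1258] ori [-1.8000e+02  2.0000e-02  1.6826e+02] F [ 0.74 -0.34 -1.11] open 0.0297
turn units [-0.    0.   -0.01] shift units now-axes [0.006 0.012 0.073] goal-axes [0.006 0.012 0.073]
```

View pics/p1.png

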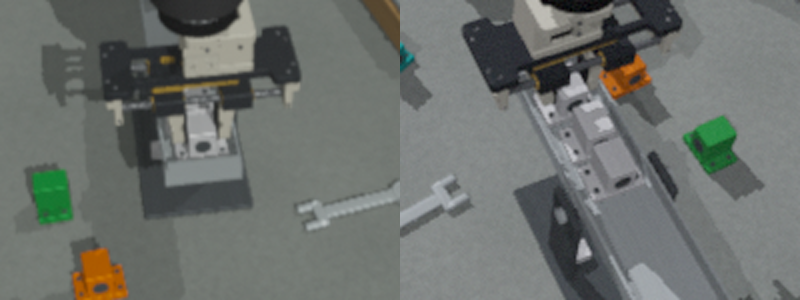

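The block is in the tray behind the other two, about 3 mm up. I'll lower it gently.

```bash
python3 -m jog '0 0 0 0 0 0.03 -0.7;0 0 0 0 0 0.02 -0.7;0 0 0 0 0 0 -0.7'; python3 -m jog '0 0 0 0 0 0.02 -0.7;0 0 0 0 0 0 -0.7'
```

```text
clock: 19.92
tool_pos: [0.5269, -0.016, 0.1237]
orientation: [180.0, 0.0, 168.3]
force: [0.2, 0.2, -1.8]
opening: 0.0296
clock: 20.18
tool_pos: [0.5268, -0.016, 0.1228]
orientation: [-180.0, -0.0, 168.3]
force: [1.0, 0.1, -0.7]
opening: 0.0299
```

```bash
python3 -m jog '0 0 0 0 0 0.01 -0.7;0 0 0 0 0 0 -0.25;0 0 0 0 0 0 -0.1;0 0 0 0 0 0 0;0 0 0 0 0 0 0;0 0 0 0 0 0 0'; python3 -m jog '0 0 0 0 0 -0.2 0;0 0 0 0 0 -0.4 0;0 0 0 0 0 -0.6 0;0 0 0 0 0 -0.8 0;0 0 0 0 0 -0.8 0;0 0 0 0 0 -0.4 0;0 0 0 0 0 0 0'
python3 - <<'E'
from h import *
o=ctrl.get_obs();p,d=vision.snapshot("wrist")
np.savez("w7.npz",p=p,d=d,pos=o["tool_pos"],ori=o["orientation"]);cv2.imwrite("pics/w7.png",p[...,::-1])
E
```

```text
clock: 20.92
tool_pos: [0.5269, -0.016, 0.1225]
orientation: [180.0, 0.0, 168.3]
force: [-0.3, 0.8, -0.8]
opening: 0.0442
clock: 21.8
tool_pos: [0.5274, -0.0158, 0.2518]
orientation: [179.9, 0.1, 168.3]
force: [0.2, -0.1, -1.4]
opening: 0.0436
```

View pics/w7.png

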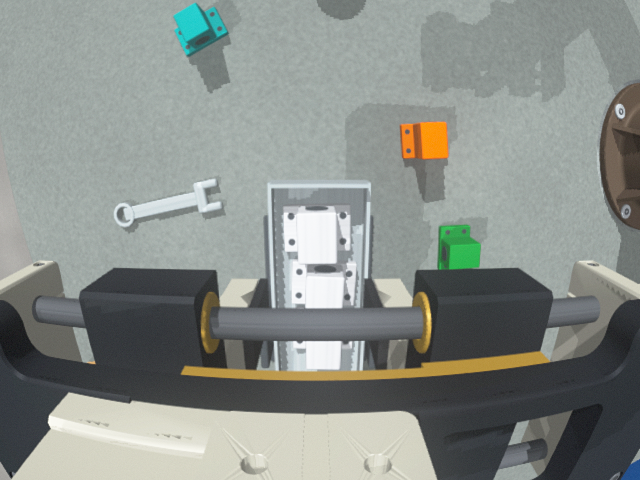

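```bash
python3 - <<'E'
from h import *
f=np.load("w7.npz");W=wcloud(f["p"],f["d"],f["pos"],f["ori"]);L=(W-f["pos"])@R.from_euler('xyz',f["ori"],degrees=True).as_matrix()*1000
for u in (290,318,346): print(u,[(v,*L[v,u].round(0).astype(int).tolist()) for v in range(184,292,4)])
for v in(225,290): print([(u,*L[v,u].round(0).astype(int).tolist()) for u in list(range(266,300,4))+list(range(334,374,4))])
E
python3 togo.py 0.588 0.290 0.25 168.3
```

```text
290 [(184, -19, -39, 102), (188, -21, -32, 131), (192, -21, -29, 132), (196, -21, -25, 132), (200, -21, -22, 133), (204, -21, -19, 128), (208, -21, -17, 123), (212, -21, -14, 121), (216, -21, -10, 121), (220, -21, -7, 122), (224, -21, -3, 122), (228, -21, 0, 122), (232, -21, 4, 122), (236, -21, 7, 123), (240, -21, 10, 122), (244, -21, 14, 121), (248, -21, 17, 122), (252, -22, 24, 132), (256, -22, 28, 132), (260, -22, 32, 133), (264, -22, 35, 132), (268, -22, 39, 132), (272, -22, 43, 132), (276, -23, 47, 133), (280, -23, 50, 131), (284, -23, 54, 133), (288, -23, 58, 131)]
318 [(184, 2, -39, 102), (188, 2, -32, 132), (192, 2, -29, 132), (196, 3, -25, 132), (200, 3, -22, 132), (204, 2, -19, 126), (208, 2, -20, 102), (212, 2, -19, 90), (216, 2, -17, 87), (220, 2, -14, 87), (224, 2, -11, 87), (228, 2, -8, 88), (232, 2, -5, 87), (236, 2, -2, 87), (240, 2, 1, 86), (244, 2, 5, 87), (248, 2, 8, 87), (252, 2, 11, 87), (256, 2, 14, 87), (260, 2, 17, 86), (264, 2, 31, 118), (268, 2, 30, 106), (272, 2, 30, 97), (276, 2, 30, 88), (280, 2, 33, 87), (284, 2, 36, 87), (288, 2, 39, 86)]
346 [(184, 24,
[... 827 characters left out ...]
54, 33, 0, 131), (358, 37, -1, 130), (362, 41, 0, 133), (366, 41, -4, 113), (370, 65, 25, 246)]
[(266, -21, -7, -29), (270, -50, 89, 202), (274, -35, 54, 116), (278, -34, 61, 133), (282, -30, 60, 132), (286, -27, 61, 133), (290, -23, 60, 132), (294, -19, 56, 122), (298, -15, 56, 122), (334, 15, 41, 87), (338, 18, 42, 89), (342, 21, 42, 87), (346, 27, 56, 122), (350, 31, 56, 123), (354, 34, 56, 122), (358, 39, 60, 132), (362, 41, 54, 116), (366, 23, -7, -30), (370, 23, -10, -37)]
clock 21.85 pos [ 0.5268 -0.0159  0.2504] ori [1.7996e+02 1.0000e-02 1.6824e+02] F [ 0.3  -0.2  -0.64] open 0.0441
turn units [ 0.01  0.   -0.01] shift units now-axes [0.059 7.799 0.015] goal-axes [0.051 7.799 0.01 ]
```

```bash
python3 -m jog '0 0 0 0 0.5 0 -1;0 0 0 0 0.9 0 -1;0 0 0 0 1 0 -1;0 0 0 0 1 0 -1;0 0 0 0 1 0 -1;0 0 0 0 1 0 -1;0 0 0 0 1 0 -1;0 0 0 0.05 0.9 0 -1'; python3 -m jog '0 0 0 0 0.4 0 -1;0 0 0 0 0 0.2 -1;0 0 0 0 0 0 -1';python3 togo.py 0.5877 0.2879 0.15 168.3
python3 - <<'E'
from h import *
o=ctrl.get_obs();p,d=vision.snapshot("wrist")
cv2.imwrite("pics/w8.png",p[...,::-1])
W=wcloud(p,d,o["tool_pos"],o["orientation"]);L=(W-o["tool_pos"])@R.from_euler('xyz',o["orientation"],degrees=True).as_matrix()*1000
for u in (285,350): print(u,[(v,*L[v,u].round(0).astype(int).tolist()) for v in range(170,300,4)])
for v in (240,262): print(v,[(u,*L[v,u].round(0).astype(int).tolist()) for u in range(256,380,4)])
p,W=cloud("scene");cv2.imwrite("pics/sc8.png",p[...,::-1])
E
```

```text
clock: 22.85
tool_pos: [0.5839, 0.2725, 0.2486]
orientation: [-179.9, -0.1, 168.3]
force: [0.7, 0.2, 0.4]
opening: 0.0005
clock: 23.22
tool_pos: [0.5869, 0.2851, 0.241]
orientation: [-179.9, -0.1, 168.2]
force: [0.7, -0.5, 0.3]
opening: 0.0006
clock 23.225 pos [0.5869 0.2851 0.241 ] ori [-1.7989e+02 -1.0000e-01  1.6824e+02] F [ 0.71 -0.5   0.29] open 0.0006
turn units [-0.02 -0.02 -0.01] shift units now-axes [-0.01   0.077  2.275] goal-axes [-0.006  0.073  2.275]
285 [(170, -24, -48, 120), (174, -24, -45, 120), (178, -24, -42, 115), (182, -22, -42, 89), (186, -22, -39, 90), (190, -22, -36, 91), (194, -22, -33, 91), (198, -22, -30, 90), (202, -22, -27, 91), (206, -22, -24, 90), (210, -22, -21, 90), (214, -22, -18, 90), (218, -22, -15, 91), (222, -22, -12, 91), (226, -22, -8, 91), (230, -22, -6, 90), (234, -23, -2, 91), (238, -23, 1, 91), (242, -23, 4, 90), (246, -23, 7, 90), (250, -23, 10, 91), (254, -23, 13, 90), (258, -23, 17, 91), (262, -23, 20, 91), (266, -36, 74, 241), (270, -7, -39, -94), (274, -7, -39, -96), (278, -7, -38, -98), (282, -7, -38, -100), (286, -6, -38, -104), (290,
[... 1336 characters left out ...]
, 241), (376, 72, 42, 242)]
262 [(256, -71, 69, 240), (260, -66, 69, 240), (264, -61, 69, 239), (268, -56, 68, 239), (272, -52, 69, 241), (276, -30, 20, 90), (280, -27, 19, 90), (284, -24, 20, 90), (288, -21, 20, 90), (292, -18, 20, 90), (296, -15, 20, 90), (300, -11, 20, 91), (304, -8, 20, 91), (308, -5, 20, 92), (312, -2, 20, 91), (316, 1, 20, 91), (320, 4, 20, 90), (324, 7, 20, 90), (328, 10, 20, 91), (332, 13, 19, 89), (336, 16, 20, 90), (340, 19, 20, 92), (344, 22, 20, 91), (348, 25, 20, 91), (352, 28, 20, 91), (356, 31, 19, 89), (360, 54, 70, 242), (364, 58, 69, 241), (368, 63, 70, 242), (372, 68, 70, 242), (376, 73, 69, 241)]<stdin>:5: RuntimeWarning: invalid value encountered in cast
```

View pics/w8.png

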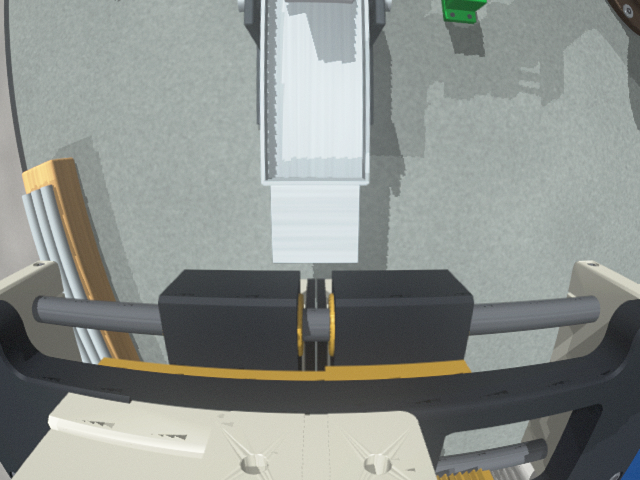

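View pics/sc8.png

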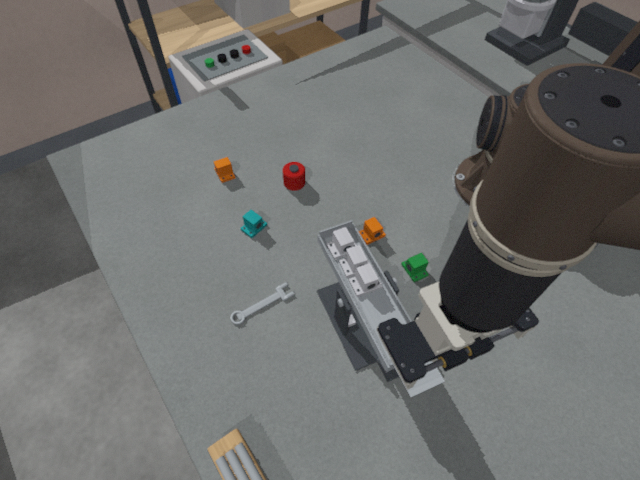

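```bash
python3 -m jog '0 0 0 0 -0.18 0.3 -1;0 0 0 0 0 0.5 -1;0 0 0 0 0 0.5 -1;0 0 0 0 0 0.5 -1;0 0 0 0 0 0.4 -1;0 0 0 0 0 0.2 -1;0 0 0 0 0 0.1 -1;0 0 0 0 0 0 -1';python3 togo.py 0.5855 0.278 0.129 168.3
```

```text
clock: 24.32
tool_pos: [0.5863, 0.2789, 0.1427]
orientation: [180.0, 0.0, 168.3]
force: [0.5, -0.3, 0.3]
opening: 0.0002
clock 24.325 pos [0.5863 0.2789 0.1427] ori [1.7999e+02 1.0000e-02 1.6826e+02] F [ 0.48 -0.27  0.27] open 0.0002
turn units [ 0.    0.   -0.01] shift units now-axes [ 0.016 -0.027  0.342] goal-axes [ 0.016 -0.027  0.342]
```

```bash
python3 -m jog '0 0 0 0 0 0.1 -1;0 0 0 0 0 0.1 -1;0 0 0 0 0 0.05 -1;0 0 0 0 0 0.05 -1;0 0 0 0 0 0.05 -1;0 0 0 0 0 0.05 -1;0 0 0 0 0 0 -1';python3 -m jog '0 0 0 0 0 0.05 -1;0 0 0 0 0 0.05 -1;0 0 0 0 0 0.05 -1;0 0 0 0 0 0 -1'
```

```text
clock: 25.2
tool_pos: [0.5863, 0.2792, 0.1268]
orientation: [180.0, 0.0, 168.3]
force: [-1.4, 0.6, 3.4]
opening: 0.0006
clock: 25.7
tool_pos: [0.5866, 0.2792, 0.1205]
orientation: [180.0, 0.0, 168.3]
force: [0.3, 3.4, 3.0]
opening: 0.0005
```

```bash
python3 -m jog '0 0 0 0 0 0.1 -1;0 0 0 0 0 0.2 -1;0 0 0 0 0 0.2 -1;0 0 0 0 0 0.2 -1;0 0 0 0 0 0.1 -1;0 0 0 0 0 0 -1'; python3 -m jog '0 0 0 0 0 0.1 -1;0 0 0 0 0 0.15 -1;0 0 0 0 0 0.15 -1;0 0 0 0 0 0.1 -1;0 0 0 0 0 0 -1'
```

```text
clock: 26.45
tool_pos: [0.5861, 0.2786, 0.088]
orientation: [-180.0, -0.0, 168.3]
force: [1.7, 2.6, 4.7]
opening: 0.0001
clock: 27.08
tool_pos: [0.5856, 0.2784, 0.0678]
orientation: [-179.9, -0.1, 168.2]
force: [-1.1, -0.1, 4.8]
opening: 0.0002
```

```bash
python3 -m jog '0 0 0 0 0 0.1 -1;0 0 0 0 0 0.1 -1;0 0 0 0 0 0.1 -1;0 0 0 0 0 0 -1'
python3 - <<'E'
from h import *
p,W=cloud("side");cv2.imwrite("pics/sd9.png",cv2.resize(p[90:290,180:430,::-1],(750,600)))
E
```

```text
clock: 27.58
tool_pos: [0.5859, 0.2789, 0.0558]
orientation: [-180.0, -0.0, 168.2]
force: [-0.3, -0.7, 1.7]
opening: 0.0005
```

View pics/sd9.png

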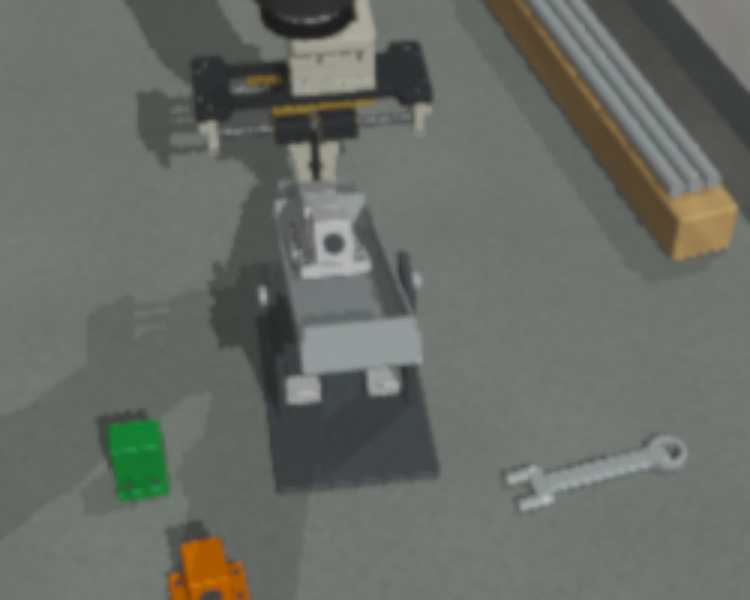

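The blocks have already slid to the lip end and the force has dropped to about 2 N. Now I feel for the stop.

```bash
python3 -m jog '0 0 0 0 0 0.08 -1;0 0 0 0 0 0.08 -1;0 0 0 0 0 0 -1';python3 -m jog '0 0 0 0 0 0.05 -1;0 0 0 0 0 0.05 -1;0 0 0 0 0 0 -1'
```

```text
clock: 28.0
tool_pos: [0.5862, 0.2789, 0.0497]
orientation: [-180.0, -0.0, 168.3]
force: [0.1, -0.9, 2.4]
opening: 0.0007
clock: 28.38
tool_pos: [0.5862, 0.2789, 0.0459]
orientation: [-180.0, -0.0, 168.3]
force: [-0.1, -0.3, 2.2]
opening: 0.0005
```

```bash
python3 -m jog '0 0 0 0 0 0.03 -1;0 0 0 0 0 0.03 -1;0 0 0 0 0 0 -1';python3 -m jog '0 0 0 0 0 0.03 -1;0 0 0 0 0 0.03 -1;0 0 0 0 0 0 -1'
```

```text
clock: 28.75
tool_pos: [0.5862, 0.2789, 0.0435]
orientation: [-180.0, -0.0, 168.3]
force: [0.1, 0.1, 2.7]
opening: 0.0007
clock: 29.12
tool_pos: [0.5862, 0.2789, 0.0411]
orientation: [-180.0, -0.0, 168.3]
force: [0.4, -0.2, 2.6]
opening: 0.0005
```

```bash
python3 -m jog '0 0 0 0 0 0.03 -1;0 0 0 0 0 0 -1'
```

```text
clock: 29.38
tool_pos: [0.5862, 0.2789, 0.04]
orientation: [180.0, -0.0, 168.3]
force: [0.5, 0.1, 2.2]
opening: 0.0003
```

```bash
python3 -m jog '0 0 0 0 0 0.03 -1;0 0 0 0 0 0.03 -1;0 0 0 0 0 0 -1'; python3 -m jog '0 0 0 0 0 0.03 -1;0 0 0 0 0 0 -1'
```

```text
clock: 29.75
tool_pos: [0.5862, 0.2789, 0.0375]
orientation: [-180.0, -0.0, 168.3]
force: [-0.7, -0.8, 1.9]
opening: 0.0008
clock: 30.0
tool_pos: [0.5862, 0.2789, 0.0364]
orientation: [-180.0, -0.0, 168.3]
force: [-0.5, -0.4, 2.6]
opening: 0.0003
```

```bash
python3 -m jog '0 0 0 0 0 0.03 -1;0 0 0 0 0 0.03 -1;0 0 0 0 0 0 -1'
```

```text
clock: 30.38
tool_pos: [0.5862, 0.2788, 0.0339]
orientation: [-180.0, -0.0, 168.3]
force: [0.5, 0.0, 2.3]
opening: 0.0004
```

```bash
python3 -m jog '0 0 0 0 0 0.03 -1;0 0 0 0 0 0.02 -1;0 0 0 0 0 0 -1'
```

```text
clock: 30.75
tool_pos: [0.5862, 0.2789, 0.032]
orientation: [-180.0, -0.0, 168.3]
force: [0.5, -0.6, 2.3]
opening: 0.0007
```

```bash
python3 -m jog '0 0 0 0 0 0.03 -1;0 0 0 0 0 0.03 -1;0 0 0 0 0 0 -1'
python3 - <<'E'
from h import *
p,d=vision.snapshot("wrist");cv2.imwrite("pics/w10.png",p[...,::-1])
E
```

```text
clock: 31.12
tool_pos: [0.5864, 0.2791, 0.0303]
orientation: [180.0, 0.0, 168.3]
force: [-2.4, -0.8, 6.5]
opening: 0.0003
```

View pics/w10.png

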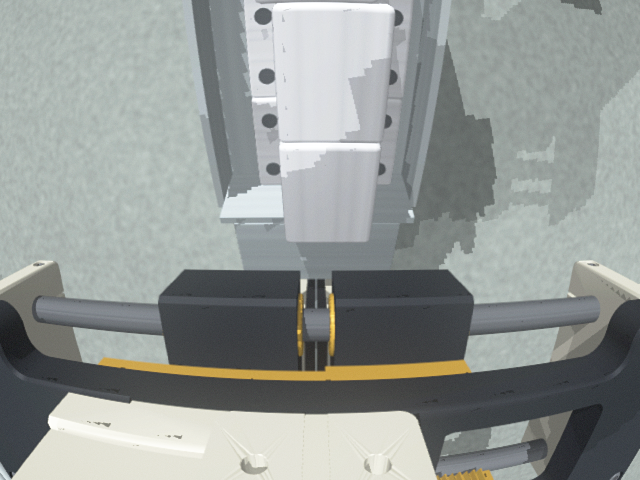

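Blocks lie against the lip wall (front one at (330,190), clear of the fingers), and the stop is felt at 6.5 N. Small steps up to 14 N from here.

```bash
python3 -m jog '0 0 0 0 0 0.02 -1;0 0 0 0 0 0 -1;0 0 0 0 0 0 -1'
```

```text
clock: 31.55
tool_pos: [0.5865, 0.2792, 0.0299]
orientation: [180.0, 0.1, 168.3]
force: [-1.6, -0.9, 9.0]
opening: 0.0
```

```bash
python3 -m jog '0 0 0 0 0 0.02 -1;0 0 0 0 0 0 -1;0 0 0 0 0 0 -1'
```

```text
clock: 31.92
tool_pos: [0.5868, 0.2793, 0.0296]
orientation: [179.9, 0.1, 168.3]
force: [-2.5, -0.4, 12.5]
opening: 0.0007
```

```bash
python3 -m jog '0 0 0 0 0 0.01 -1;0 0 0 0 0 0 -1;0 0 0 0 0 0 -1'; python3 -m jog '0 0 0 0 0 0 -1;0 0 0 0 0 0 -1;0 0 0 0 0 0 -1;0 0 0 0 0 0 -1;0 0 0 0 0 0 -1;0 0 0 0 0 0 -1;0 0 0 0 0 0 -1;0 0 0 0 0 0 -1'
python3 - <<'E'
from h import *
print([ctrl.get_obs()["force"].round(1)])
p,W=cloud("side");cv2.imwrite("pics/sd11.png",cv2.resize(p[90:290,180:430,::-1],(750,600)))
p,W=cloud("scene");cv2.imwrite("pics/sc11.png",cv2.resize(p[200:420,280:500,::-1],(600,600)))
E
```

```text
clock: 32.3
tool_pos: [0.5868, 0.2793, 0.0294]
orientation: [179.9, 0.1, 168.3]
force: [-3.2, -1.0, 13.7]
opening: 0.0008
clock: 33.3
tool_pos: [0.5868, 0.2793, 0.0294]
orientation: [179.9, 0.1, 168.3]
force: [-3.7, -1.1, 13.6]
opening: 0.0003
[array([-3.7, -1.1, 13.6])]
```

View pics/sd11.png

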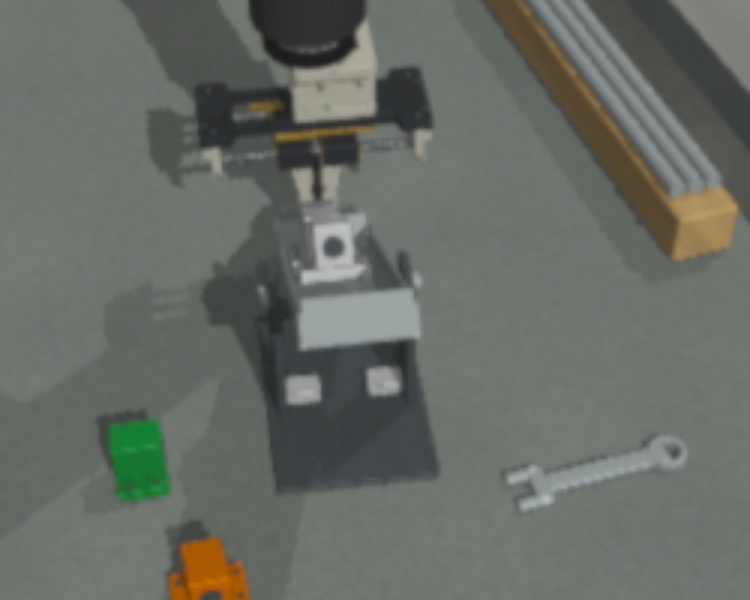

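Run:
```python
from h import *
for n in("scene","side"):
    p,W=cloud(n)
    a=np.radians(-11.7);X=np.array([np.cos(a),np.sin(a)]);Y=np.array([-np.sin(a),np.cos(a)])
    d=W-np.array([.548,.096,.12]);lx=d[...,:2]@X;h=d[...,:2]@Y;z=d[...,2]
    t=0.52;ly=h*np.cos(t)-z*np.sin(t);lz=h*np.sin(t)+z*np.cos(t)
    m=(abs(lx)<0.03)&(ly>-0.1)&(ly<0.165)&(lz>0.035)&(lz<0.055)
    print(n,m.sum(),"tops y",np.percentile(ly[m],[1,5,50,95,99]).round(3),"x",np.percentile(lx[m],[3,97]).round(3))
    m=(abs(lx)<0.03)&(ly>-0.14)&(ly<0.1)&(lz>0.006)&(lz<0.014)
    print(" foot y",np.percentile(ly[m],[1,5,50]).round(3), "z floor",np.median(lz[(abs(lx)<.03)&(ly>-.12)&(ly<-.05)]).round(4))
```

```text
scene 724 tops y [0.029 0.032 0.069 0.105 0.108] x [-0.016  0.015]
 foot y [0.029 0.03  0.061] z floor -0.0001
side 174 tops y [0.027 0.029 0.063 0.136 0.145] x [-0.015  0.016]
 foot y [0.027 0.028 0.035] z floor -0.1803
```

All three are gathered: block_c's rear face is at 28 mm, so its centre is at about 48 mm. Now I ease the tray up.

```bash
python3 -m jog '0 0 0 0 0 -0.03 -1;0 0 0 0 0 -0.05 -1;0 0 0 0 0 -0.1 -1;0 0 0 0 0 -0.12 -1;0 0 0 0 0 -0.12 -1;0 0 0 0 0 -0.12 -1;0 0 0 0 0 -0.12 -1;0 0 0 0 0 -0.12 -1'; python3 -m jog '0 0 0 0 0 -0.12 -1;0 0 0 0 0 -0.12 -1;0 0 0 0 0 -0.12 -1;0 0 0 0 0 -0.12 -1;0 0 0 0 0 -0.12 -1;0 0 0 0 0 -0.12 -1;0 0 0 0 0 -0.12 -1;0 0 0 0 0 -0.12 -1'
```

```text
clock: 34.5
tool_pos: [0.5862, 0.2788, 0.0592]
orientation: [-180.0, -0.0, 168.3]
force: [0.5, 2.6, 1.8]
opening: 0.0004
clock: 35.5
tool_pos: [0.5861, 0.2788, 0.0976]
orientation: [-180.0, -0.0, 168.3]
force: [-0.3, 1.4, 1.3]
opening: 0.0006
```

```bash
python3 -m jog '0 0 0 0 0 -0.12 -1;0 0 0 0 0 -0.12 -1;0 0 0 0 0 -0.12 -1;0 0 0 0 0 -0.1 -1;0 0 0 0 0 -0.1 -1;0 0 0 0 0 -0.1 -1;0 0 0 0 0 -0.05 -1;0 0 0 0 0 0 -1'
```

```text
clock: 36.5
tool_pos: [0.5863, 0.279, 0.1258]
orientation: [180.0, 0.0, 168.3]
force: [-0.0, -0.2, 1.3]
opening: 0.0005
```

```bash
python3 -m jog '0 0 0 0 0 -0.03 -1;0 0 0 0 0 -0.03 -1;0 0 0 0 0 -0.03 -1;0 0 0 0 0 -0.03 -1;0 0 0 0 0 -0.05 -1;0 0 0 0 0 -0.1 -1;0 0 0 0 0 -0.3 -1;0 0 0 0 0 -0.6 -1'; python3 -m jog '0 0 0 0 0 -0.8 -1;0 0 0 0 0.5 -0.8 -1;0 0 0 0 0.8 -0.5 -1;0 0 0 0 0.8 0 -1;0 0 0 0 0.5 0 -1;0 0 0 0 0 0 -1'
python3 - <<'E'
from h import *
for n in("scene","side"):
    p,W=cloud(n);cv2.imwrite(f"pics/{n}12.png",p[...,::-1])
    a=np.radians(-11.7);X=np.array([np.cos(a),np.sin(a)]);Y=np.array([-np.sin(a),np.cos(a)])
    d=W-np.array([.548,.096,.12]);lx=d[...,:2]@X;ly=d[...,:2]@Y;lz=d[...,2]
    m=(abs(lx)<0.03)&(ly>-0.1)&(ly<0.155)&(lz>0.038)&(lz<0.055)
    print(n,m.sum(),"tops y",np.percentile(ly[m],[1,50,99]).round(3),"x",np.percentile(lx[m],[3,97]).round(3),"z",np.percentile(lz[m],[5,95]).round(4))
    m=(abs(lx)<0.03)&(ly>-.13)&(ly<0.0)&(abs(lz)<.02); print(" floor slope",np.polyfit(ly[m],lz[m],1).round(4))
print(ctrl.get_obs()["force"])
E
```

```text
clock: 37.5
tool_pos: [0.5858, 0.2786, 0.1727]
orientation: [-179.9, -0.1, 168.3]
force: [0.1, 0.2, 0.9]
opening: 0.0003
clock: 38.25
tool_pos: [0.6071, 0.3817, 0.2556]
orientation: [-179.9, -0.0, 168.3]
force: [0.2, -0.3, -0.0]
opening: 0.0005
scene 1125 tops y [0.031 0.094 0.149] x [-0.017  0.014] z [0.0414 0.0469]
 floor slope [ 0.002 -0.   ]
side 442 tops y [0.03  0.083 0.151] x [-0.015  0.016] z [0.0415 0.0479]
 floor slope [0.0021 0.0006]
[0.02048426 0.12387784 0.18554087]
```

View pics/scene12.png

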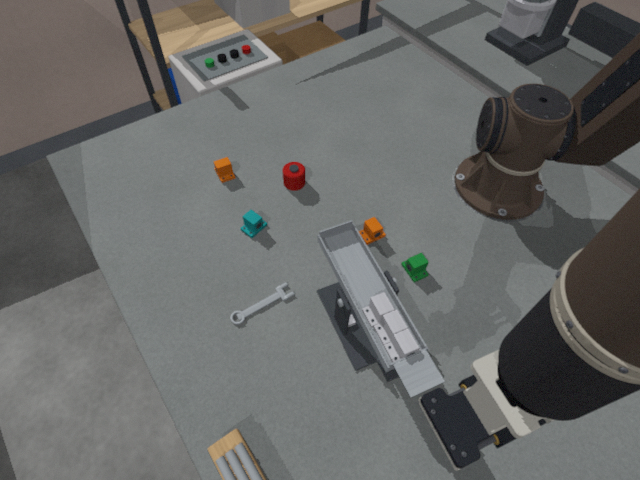

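The three blocks stand in a row at the lip end, around (395,320). The tray is level, the roller and spanner are where they were, and the gripper is clear. Handing in.

```bash
python3 -c "
from plant import ctrl
print(ctrl.close_job())"
```

```text
the job is handed in; nothing more can be done
None
```

I put the left-over block in the empty space at the plain end of the tray. I then pressed the lip down onto the stop with about 13.6 N and held it for just over a second. All three blocks slid to the lip end. I eased the tray back up over about 3.5 s and handed in at about 38 s.

**Last checks:**
- **Tray:** the floor slope is about 0.002 rad, so it is level.
- **Blocks:** the tops of the row run from about 30 to 150 mm from the hinge towards the lip and are within 2 mm of centre. All three stand upright.
- **Robot and bystanders:** the gripper is clear with no force on it. The roller and spanner look unmoved in the pictures, but I did not measure their positions.

**Where things disagreed:**
- **First two grips:** both missed the block and did not move it. On the first I lifted before the fingers had closed. The second showed that the finger tips end about 21 mm behind the reported tool point. All three cameras agreed on this, and I allowed for it from then on.
- **Lip position:** the flange's outer edge measured about 214 mm from the hinge, where your description implies about 228 mm. I pressed at about 186 mm, where I had measured the flange to be.

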